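Switch off a hotplate and lock its child-safe knob

ROBOT

A 6-joint arm with a two-finger parallel gripper is mounted at the origin on a cart in front of the work surface, level with it; the furniture and walls round the work are solid. World frame = base frame: x ahead of the robot, y to its left, z up, the work surface at z = 0. Lengths are in m, angles in rad, forces in N, time in s.
With the tool pointing down it reaches from about 0.425 to 1.125 m from the base axis. Payload 14.9 kg.
Tool frame: the origin (TCP) lies on the centre line of the jaws, within the pads' length; the fingertips stand 8 mm ahead of it and the grasp point (between the pads) lies 11 mm behind it; z points along the fingers, y is the line along which they close (so a half turn about z gives the same grasp; the last joint's range is limited). The gripper opens to 91 mm and grips with 3 to 60 N. Pads are 32 mm wide; open, the fingers measure 118 mm over their backs; the gripper's body (76 mm by 178 mm) begins 60 mm behind the grasp point.
Start: joints at [-1.307, 0.379, 1.734, -0, 1.028, -0.033], TCP at [0.205, -0.669, 0.222] pointing down, gripper open.
Joint ranges: [-2.77, 2.77], [-0.74, 2.19], [0, 2.66], [-1.06, 4.2], [0.31, 2.87], [-3.08, 3.08]. Speed limits (rad/s): [1.89, 1.89, 2.39, 3.14, 3.14, 3.14].

INTERFACE

Orientations are given as a unit quaternion [x, y, z, w].
In Python, from workcell import * gives the robot as it stands.
- The arm moves only by the tool send_rows, never from a script. Its argument "increments" is a list that holds one entry, the list of rows, each a list of 7 numbers: the shift along the tool's x, y, z in cm, then the turn, a rotation vector about the tool's x, y, z in rad, then the closure, from -1 (fully open) to 1 (shut), so that 0 is half open. A call has 1 to 5 rows; each row is the pose to reach, as a shift and turn from the pose commanded when the call began, along the tool's axes at that moment; what a row does not reach only later rows make up. A row lasts 1/12 s, in which the tool goes at most 41.7 mm and 7.16 degrees, less where a joint would pass 70% of its speed; a pose out of reach is approached as far as the arm can. A call with a gripper value outside its range is refused whole. The fingers move at their own pace and stop on an object; "grip_force" is the grip in N (left out, the last holds). Time passes only in rows, so rows that repeat a pose let the fingers close. It gives the time, the measured TCP pose, the force, the opening and the grip force at its end, in the units of the state.
- get_obs(): the state, without advancing time (a new reading comes with each control period).
- camera(name): name is "scene" or "side" or "wrist"; returns a dict with "frame" (384x512x3 uint8, red, green, blue), "fx", "fy", "cx", "cy" (pixels), "R" (3x3) and "t" (3): a world point X has camera coordinates R X + t. Camera axes: x right, y down, z forward; pixel columns grow to the right and rows downward; lengths in m; the calibration is good to about 2 mm. The wrist camera is an equidistant fisheye: a pixel r from the principal point sees the ray r / f radians off the axis. A picture is of the moment at which its call begins. There is no depth.
- job_done(): hands the job in; it is judged then, once.
Trained networks look in the newest picture that a camera, given by its name, has taken for a name from the list of things; names that differ only in an ending like _2 or _b are one class to them, and where a whole thing is asked for, a point or a joint stands for the part that bears it (a point fixed in the world has none). Each returns a list of dicts, best first, with "score" (0 to 1); they miss things now and then, are a little off and sometimes report something else, mostly with a low value. They report only what shows in the picture. A call takes as long as a camera call.
- outline_of(camera, name): "mask" (384x512 bool, what is visible of it) and "rect" ([left, top, right, bottom] as shares, 0 to 1, of the picture: columns of its width, rows of its height, round what is visible of it).
- tip_of(camera, name): "location" ([row, column] as shares, 0 to 1, of the picture: columns of its width, rows of its height: a listed point, or the origin of a listed thing).
The state is a dict: "time_s": time; "joint_positions": joint angles; "dq": joint speeds; "effort": joint torques, N m; "tool_pos": TCP position; "ee_rot": TCP orientation; "force": force on the tool from outside, world axes, zero at the start; "wrist_torque": the same for the moment, N m; "opening": opening from 0.0 (shut) to 1.0 (fully open); "grasp_force": force on a finger pad.
Only numpy, scipy, OpenCV 4.12 (cv2) and the standard library are available. Lean on these libraries where they do the work, as an engineer would, in place of code of your own. Each camera call takes 0.05 s, during which the arm holds its last target. There are 200 camera calls.

TASK

The portable hotplate has been left on. Switch it off and child-lock it: pull its knob out to unlock it, turn it anticlockwise back to the white off ring at the top of the dial, and push it in again, feeling for the off slot, until it is fully home there. Then let go, and leave the saucepan and the things around the hotplate undisturbed.

Things in the scene. Friction and masses are not known exactly. Their poses are not given: they have to be found in the camera images.
- hob: Steel portable hotplate, 220 mm wide (y), 290 mm deep (x), top 75 mm above the worktop; heavy, never moves. Origin: centre of its underside; x towards its back, z up. Its front 86 mm slopes up at 15 degrees towards the back and carries the black control strip; the round plate (164 mm across, its top 86 mm high) is centred 48 mm behind the origin.
- fascia: Black control strip on the slope, 204 x 76 mm. Origin: on its surface on the knob's axis, 105 mm in front of the hob's origin, 58 mm up. z: out along the knob's axis (15 degrees off vertical, towards the hob's front); x: up the slope; y: to the left facing it. Orange dots 33.5 mm from the axis, 65 to 155 degrees clockwise (facing it) of the off mark, growing with the heat, are the settings.
- off_mark (a point): Centre of the small white ring printed on the strip straight up-slope (+x) of the knob, 33.5 mm from its axis: off. The one slot here in which the knob goes fully home, and is locked, admits its pin within some 4 degrees either side of its middle. That middle cannot be seen: the knob sits on its shaft only roughly true, so it lies up to 10 degrees either side of the mark. Feel for it by pressing.
- knob: Black ribbed round knob, 45 mm across (49 mm skirt next to the strip); its grip spans 4 to 36 mm off the strip when in. Origin: on its axis, level with the strip's surface when in; x points along its pointer. It slides 11 mm straight out, stiffly (about 4 N), stays where left in or out, and turns with 0.05 N m. Nothing else within 35 mm of it stands over 4 mm off the strip.
- knob_pointer (a point): Outer end of the white line on the knob's front face, 20 mm from its axis, 36 mm off the strip when the knob is fully in. Fully in, the knob turns only over the dots, where it starts, 75 to 145 degrees clockwise of off; out by 9 mm or more it turns from 155 degrees clockwise to 25 degrees anticlockwise of off. Anywhere between the dots and off, or past off, it stops about 8 mm short of home.
- saucepan: Aluminium saucepan, 153 mm across, 86 mm high, loose on the round plate, its rim 172 mm above the worktop. Origin: centre of its underside, z up. Its black handle points along its -y and ends 220 mm from the centre.
- tumbler: Thick clear glass tumbler, 80 mm across, 100 mm high, loose on the draining board (4 mm above the worktop) left of the hotplate. Origin: centre of its underside, z up.
- spice_jar: Glass jar with a grey lid and a purple label, 62 mm across, 102 mm high, loose on the draining board (4 mm above the worktop) left of the hotplate. Origin: centre of its underside, z up.

How it is judged:
By the outcome, as a careful person would: the job done as asked, in the order asked, and still so for the second after the job is handed in, with the robot touching nothing.
It also fails if it takes over 51 s, if anything falls off the work surface, if the arm or the gripper's body presses on something with over 40 N, if the wrist force passes 120 N, or if a joint passes its speed limit or range.

## Working session

There is one attempt and no reset: what is moved stays moved. The work goes in short steps, Python scripts to look and compute and a tool call to move; the robot and the scene stay as the last step left them, time stands still between calls to the robot, and variables do not carry over. Pictures are saved under pics/ and viewed, at most 10 in all, crops included, and the job is handed in when it is done.

Besides the shell and the picture viewer there is one more tool, called after ">>>" as name(argument=value, ...), one argument or row to a line, values as JSON. send_rows: Moves the arm, as the interface text tells. Its arguments: {"type":"object","properties":{"increments":{"type":"array"},"grip_force":{"type":"number"}},"required":["increments"]}

```bash
mkdir -p pics; ls
python3 - <<'E'
from workcell import *
import cv2, numpy as np
o=get_obs(); print({k:np.round(v,3) for k,v in o.items()})
ims=[]
for c in ["scene","side"]:
    d=camera(c); ims.append(d["frame"]); 
    print(c,d["fx"],d["fy"],d["cx"],d["cy"],np.round(d["R"],4).tolist(),np.round(d["t"],4).tolist())
    for n in ["off_mark","knob_pointer","knob","fascia","hob","saucepan","tumbler","spice_jar"]:
        print(n,[(round(r["score"],2),np.round(np.array(r["location"])*[384,512],1)) for r in tip_of(c,n)[:2]])
    cv2.imwrite(f"pics/{c}0.png",d["frame"][:,:,::-1])
E
```

```text
pics
{'time_s': np.float64(0.0), 'joint_positions': array([-1.307,  0.379,  1.735, -0.   ,  1.028, -0.033]), 'dq': array([ 0.001,  0.001, -0.001,  0.001,  0.001,  0.002]), 'effort': array([-2.0000e-03, -7.6374e+01, -4.3437e+01,  6.5000e-02,  4.2000e-02,
       -0.0000e+00]), 'tool_pos': array([ 0.205, -0.669,  0.221]), 'ee_rot': array([ 0.989,  0.148, -0.   , -0.001]), 'force': array([0.232, 0.615, 0.57 ]), 'wrist_torque': array([-0.031,  0.017,  0.064]), 'grasp_force': np.float64(0.0), 'opening': np.float64(1.002)}
scene 469.5164706729932 469.5164706729932 261.23077232595506 192.01097491927908 [[0.6022, -0.7982, 0.0161], [-0.4143, -0.3297, -0.8483], [0.6824, 0.5042, -0.5292]] [-0.5129, 0.2885, 0.7518]
off_mark [(0.69, array([233.9, 296.5])), (0.43, array([239.3, 277.4]))]
knob_pointer [(0.98, array([239.1, 274.8]))]
knob [(0.6, array([244. , 281.8]))]
fascia [(0.93, array([246. , 280.1]))]
hob [(0.85, array([254.9, 326.6])), (0.65, array([246.5, 282.9]))]
saucepan [(0.88, array([220.6, 348.6]))]
tumbler [(0.67, array([199.5, 228.3]))]
spice_jar [(0.94, array([208.5, 201.5])), (0.54, array([245.2, 282.6]))]
side 358.2913794736286 358.2913794736286 257.17792724275506 197.5649912544249 [[0.9621, -0.2726, 0.0075], [-0.1747, -0.6371, -0.7508], [0.2095, 0.721, -0.6605]] [-0.6401, 0.0534, 0.8961]
off_mark [(0.65, array([241.6, 251.8]))]
knob_pointer [(0.59, array([233.3, 226.1]))]
knob [(0.64, array([238.5, 238.5]))]
fascia [(0.78, array([240.9, 240.1]))]
hob [(0.78, array([271.6, 287. ]))]
saucepan [(0.78, array([246.9, 310.3]))]
tumbler [(0.88, array([180.7, 265.7])), (0.68, array([271.3, 286.5]))]
spice_jar [(0.64, array([180.8, 234.7]))]
```

```bash
cat > h.py <<'E'
from workcell import *
import cv2, numpy as np
from scipy.spatial.transform import Rotation as Ro
from scipy.optimize import least_squares
def ray(d,rc):  # world origin, direction (pinhole)
    v=np.array([(rc[1]-d["cx"])/d["fx"],(rc[0]-d["cy"])/d["fy"],1]); R=np.array(d["R"]);return -R.T@d["t"], R.T@v/np.linalg.norm(v)
def proj(d,X):
    c=np.array(d["R"])@X+d["t"]; return np.array([d["cy"]+d["fy"]*c[1]/c[2], d["cx"]+d["fx"]*c[0]/c[2]])
def tri(rays):
    A=sum(np.eye(3)-np.outer(v,v) for o,v in rays); b=sum((np.eye(3)-np.outer(v,v))@o for o,v in rays); return np.linalg.solve(A,b)
E
python3 - <<'E'
from h import *
px={}
D={c:camera(c) for c in ["scene","side"]}
for n in ["off_mark","knob_pointer","knob","fascia","hob","saucepan","tumbler","spice_jar"]:
    rs=[];p=[]
    for c in D:
        t=tip_of(c,n)
        if t: p.append(np.array(t[0]["location"])*[384,512]); rs.append(ray(D[c],p[-1]))
    X=tri(rs); print(n,np.round(X,3),[np.round(proj(D[c],X)-q,1) for c,q in zip(D,p)])
a=cv2.resize(D["scene"]["frame"][140:320,150:450],None,fx=2.6,fy=2.6,interpolation=cv2.INTER_CUBIC)
cv2.imwrite("pics/s1.png",a[:,:,::-1])
cv2.imwrite("pics/s2.png",cv2.resize(D["side"]["frame"],(800,600))[:,:,::-1])
E
```

```text
off_mark [ 0.574 -0.302  0.079] [array([1.2, 0.7]), array([-1.3, -0.1])]
knob_pointer [ 0.521 -0.281  0.084] [array([-0.5, -0.3]), array([0.5, 0. ])]
knob [ 0.542 -0.283  0.068] [array([-2.9, -1.5]), array([3. , 0.1])]
fascia [ 0.549 -0.276  0.047] [array([-0.6, -0.3]), array([0.6, 0. ])]
hob [ 0.642 -0.33  -0.014] [array([0.8, 0.5]), array([-0.9, -0.1])]
saucepan [ 0.673 -0.358  0.083] [array([-0.5, -0.3]), array([0.6, 0. ])]
tumbler [ 0.682 -0.013 -0.019] [array([0.3, 0.1]), array([-0.3, -0. ])]
spice_jar [ 0.596  0.001 -0.003] [array([-0.5, -0.2]), array([0.5, 0. ])]
```

View pics/s1.png

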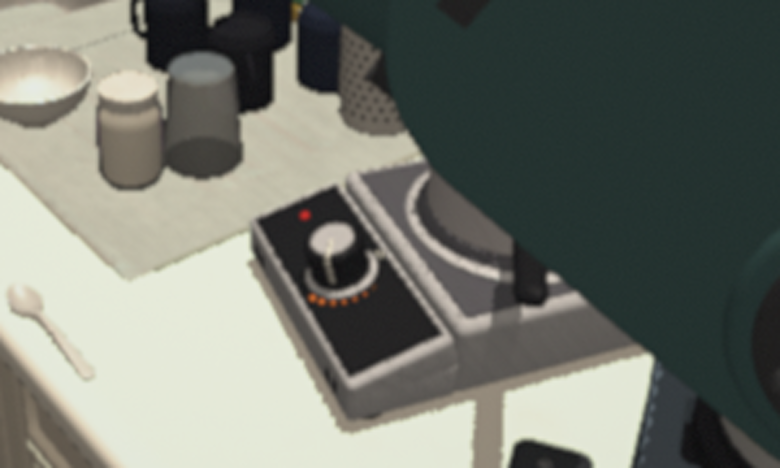

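View pics/s2.png

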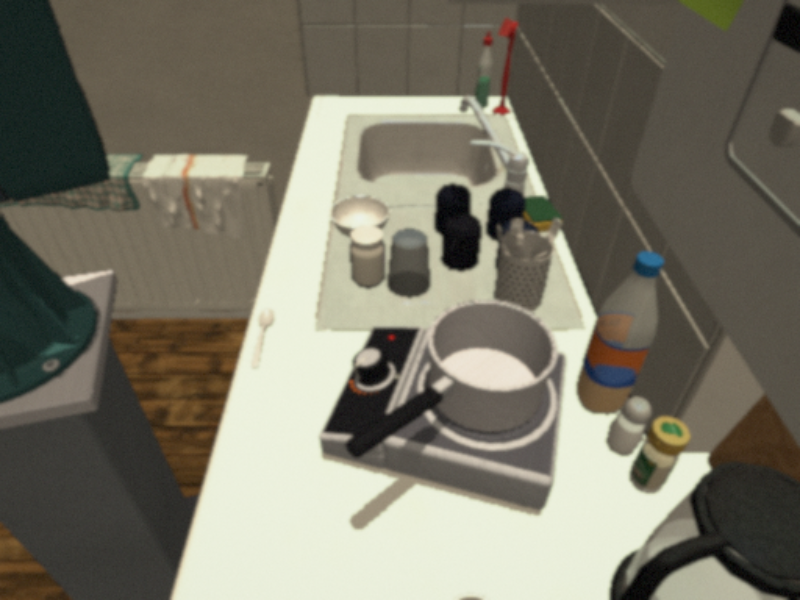

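Scene crop: the knob is at about (332,250) with its pointer facing the front-left dots. The side view shows the knob at (370,362) and the pan handle reaching over the right of the strip, with its end near (355,445). Next I fit the hob pose.

```bash
cat >> h.py <<'E'
TILT=Ro.from_euler('y',-15,degrees=True)  # fascia in hob: z leans to -x
def hobT(x,y,yaw): return Ro.from_euler('z',yaw), np.array([x,y,0.])
def fas(p,Xl):  # fascia local -> world
    R,t=hobT(*p); return R.apply(TILT.apply(Xl)+[-.105,0,.058])+t
def tgt(pos,R,obs=None):  # rows in cm, rad, tool frame
    o=obs or get_obs(); R0=Ro.from_quat(o["ee_rot"])
    return np.round(np.r_[R0.inv().apply(pos-o["tool_pos"])*100,(R0.inv()*R).as_rotvec()],3)
def toolR(p,a):  # tool z = -fascia z, tool y at angle a (deg, ccw facing strip) from fascia y
    R,_=hobT(*p); F=R*TILT
    return F*Ro.from_euler('z',a,degrees=True)*Ro.from_euler('x',180,degrees=True)
E
python3 - <<'E'
from h import *
D={c:camera(c) for c in ["scene","side"]}
loc={(c,n):np.array(t[0]["location"])*[384,512] for c in D for n in ["off_mark","knob_pointer","knob","fascia","hob","saucepan"] for t in [tip_of(c,n)] if t}
def X(q,n):
    p=q[:3]; R,t=hobT(*p)
    a=q[3]
    return {"off_mark":fas(p,[.0335,0,0]),"fascia":fas(p,[0,0,0]),"knob":fas(p,[0,0,0]),"hob":t,"saucepan":R.apply([.048,0,.086])+t,
     "knob_pointer":fas(p,[.02*np.cos(a),-.02*np.sin(a),.036])}[n]
f=lambda q:np.concatenate([proj(D[c],X(q,n))-v for (c,n),v in loc.items()])
s=least_squares(f,[.65,-.33,-.5,1.7],loss="soft_l1",f_scale=1.5)
print(s.x,np.degrees(s.x[2:]))
for k,v in zip(loc,s.fun.reshape(-1,2)): print(k,np.round(v,1))
p=s.x[:3]; print("knob",fas(p,[0,0,0]))
d=D["side"]
for z in(.13,.16):
    o,v=ray(d,(285,227)); print("handle end",z,o+v*(z-o[2])/v[2])
for a in (0,180): 
    R=toolR(p,a); P=fas(p,[-.02,0,.22]); print(a,P,tgt(P,R),np.linalg.norm(P-get_obs()["tool_pos"]))
E
```

```text
[ 0.6357667  -0.33578026 -0.54869708  2.52841047] [-31.43802701 144.86724906]
('scene', 'knob_pointer') [-0.1 -1.2]
('scene', 'knob') [1.5 1.6]
('scene', 'fascia') [-0.9 -1.2]
('scene', 'hob') [ 0.6 -1.1]
('scene', 'saucepan') [-1.5  0.5]
('side', 'off_mark') [-0.1  0.4]
('side', 'knob_pointer') [1.2 2.3]
('side', 'knob') [2.  0.3]
('side', 'fascia') [-0.6 -0. ]
('side', 'hob') [-2.9 -1.6]
('side', 'saucepan') [2.1 0. ]
knob [ 0.54618019 -0.28101478  0.058     ]
handle end 0.13 [ 0.48896351 -0.43336925  0.13      ]
handle end 0.16 [ 0.48591546 -0.45427814  0.16      ]
0 [ 0.48111589 -0.24124006  0.2653273 ] [ 38.954 -32.861  -4.338  -0.111   0.246   0.84 ] 0.5114738740992831
180 [ 0.48111589 -0.24124006  0.2653273 ] [ 38.954 -32.861  -4.338  -0.3    -0.135  -2.28 ] 0.5114738740992831
```

>>> send_rows(
  increments=[
    [[39,-32.9,-4.3,-0.11,0.25,0.84,-1],[39,-32.9,-4.3,-0.11,0.25,0.84,-1],[39,-32.9,-4.3,-0.11,0.25,0.84,-1],[39,-32.9,-4.3,-0.11,0.25,0.84,-1],[39,-32.9,-4.3,-0.11,0.25,0.84,-1]],
  ],
  grip_force=30,
)

```text
time_s: 2.92
tool_pos: [0.3179, -0.4935, 0.2396]
ee_rot: [0.984, -0.152, 0.093, 0.025]
force: [0.4, 0.1, 0.8]
opening: 0.999
grasp_force: 0.0
```

```bash
cat >> h.py <<'E'
P0=np.array([0.63577,-0.33578,-0.5487])
E
python3 - <<'E'
from h import *
o=get_obs(); print(o["time_s"],o["joint_positions"],o["tool_pos"],tgt(fas(P0,[-.02,0,.22]),toolR(P0,0)))
E
```

```text
2.9167 [-1.09146135  0.1201122   2.03864956  0.16152206  0.83838039  0.68587378] [ 0.31788825 -0.49346538  0.23957284] [  8.37  -28.924  -1.623  -0.034   0.068   0.239]
```

>>> send_rows(
  increments=[
    [[8.4,-28.9,-1.6,-0.034,0.068,0.239,-1],[8.4,-28.9,-1.6,-0.034,0.068,0.239,-1],[8.4,-28.9,-1.6,-0.034,0.068,0.239,-1],[8.4,-28.9,-1.6,-0.034,0.068,0.239,-1],[8.4,-28.9,-1.6,-0.034,0.068,0.239,-1]],
  ],
)

```text
time_s: 3.33
tool_pos: [0.4279, -0.3214, 0.2571]
ee_rot: [0.955, -0.266, 0.125, 0.036]
force: [0.7, -0.4, 0.2]
opening: 1.0
grasp_force: 0.0
```

Run:
```python
from h import *
o=get_obs(); print(o["time_s"],o["joint_positions"],o["tool_pos"],tgt(fas(P0,[-.02,0,.22]),toolR(P0,0)))
```

```text
3.3333 [-0.70771096 -0.03521021  2.173622    0.06003119  0.7458099   1.36667021] [ 0.42788374 -0.32144388  0.25707582] [ 6.210e-01 -9.616e+00 -7.060e-01  0.000e+00  0.000e+00  6.000e-03]
```

>>> send_rows(
  increments=[
    [[0.6,-9.6,-0.7,0,0,0.006,-1],[0.6,-9.6,-0.7,0,0,0.006,-1],[0.6,-9.6,-0.7,0,0,0.006,-1],[0.6,-9.6,-0.7,0,0,0.006,-1]],
  ],
)

```text
time_s: 3.67
tool_pos: [0.4819, -0.2406, 0.2653]
ee_rot: [0.955, -0.266, 0.126, 0.035]
force: [-0.2, -0.8, -0.9]
opening: 1.004
grasp_force: 0.0
```

Run:
```python
from h import *
d=camera("wrist"); o=get_obs(); import pickle; pickle.dump((d,o),open("w1.pkl","wb"))
print(o["time_s"],o["tool_pos"],d["fx"],d["cx"],d["cy"],np.round(d["R"],3).tolist(),-np.array(d["R"]).T@d["t"])
for n in ["off_mark","knob_pointer","fascia"]:
    print(n,[(round(r["score"],2),np.round(np.array(r["location"])*[384,512],1)) for r in tip_of("wrist",n)[:2]])
cv2.imwrite("pics/w1.png",cv2.resize(d["frame"],(800,600),interpolation=cv2.INTER_CUBIC)[:,:,::-1])
```

```text
3.7167 [ 0.48104864 -0.2418054   0.26496178] 297.3186396354542 257.8588533887734 191.3573199241329 [[-0.518, -0.855, 0.001], [-0.855, 0.518, -0.022], [0.018, -0.012, -1.0]] [ 0.49924218 -0.25156932  0.43911906]
off_mark [(0.83, array([131.6, 255.8]))]
knob_pointer [(0.85, array([173.7, 273.4]))]
fascia [(0.8, array([154.2, 258. ]))]
```

View pics/w1.png

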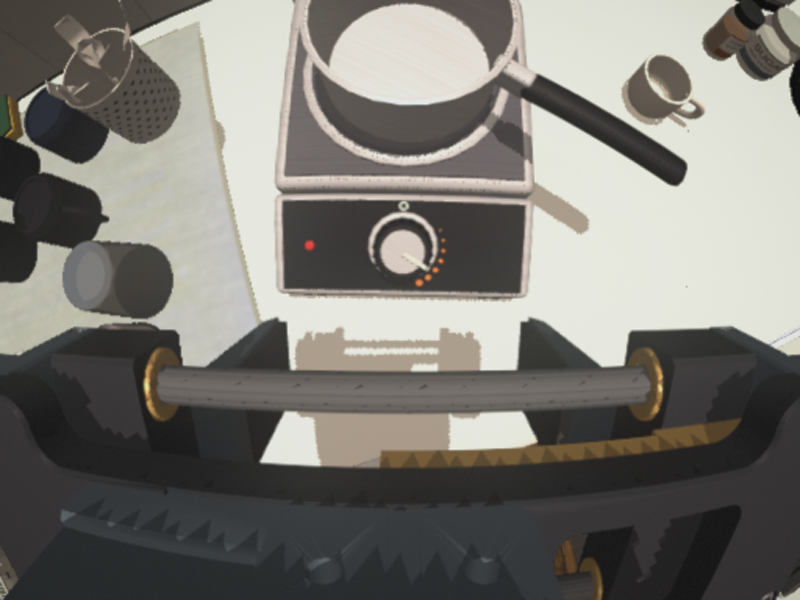

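Wrist view: knob face centre is at (402,250), the off ring at (403,206), and the pointer runs right and down, ending at (428,270), about 120° clockwise. Nothing is close to the knob. I refine the pose with these pixels.

```bash
cat >> h.py <<'E'
def fproj(d,X):
    c=np.array(d["R"])@X+d["t"]; r=np.hypot(c[0],c[1]); th=np.arctan2(r,c[2])
    return np.array([d["cy"]+d["fy"]*th*c[1]/r, d["cx"]+d["fx"]*th*c[0]/r])
E
python3 - <<'E'
from h import *
import pickle; d,o=pickle.load(open("w1.pkl","rb"))
hgt=.036
# strip corners (view px): left edge x=278,right 527 at rows ~ 200/290
obs=lambda q:[(fas(q[:3],[.0335,0,0]),(131.7,256.8)),(fas(q[:3],[0,0,hgt]),(160,257.3)),(fas(q[:3],[0,0,0]),(154.2,258)),
 (fas(q[:3],[.02*np.cos(q[3]),-.02*np.sin(q[3]),hgt]),(173.2,273.6)),(fas(q[:3],[.038,.102,0]),(200/1.5625,281/1.5625)),(fas(q[:3],[.038,-.102,0]),(200/1.5625,524/1.5625)),(fas(q[:3],[-.038,.102,0]),(290/1.5625,281/1.5625)),(fas(q[:3],[-.038,-.102,0]),(291/1.5625,523/1.5625))]
f=lambda q:np.concatenate([fproj(d,a)-b for a,b in obs(q)])
s=least_squares(f,np.r_[P0,2.1],loss="soft_l1")
print(s.x,np.degrees(s.x[2:]),fas(s.x[:3],[0,0,0]));print(np.round(s.fun.reshape(-1,2),1))
print(tgt(fas(s.x[:3],[0,0,.06]),toolR(s.x[:3],0)), tgt(fas(P0,[0,0,.06]),toolR(P0,0)))
E
```

```text
[ 0.63441072 -0.33380199 -0.54522551  2.29249304] [-31.23912064 131.35017578] [ 0.54463463 -0.27934785  0.058     ]
[[-1.   0.9]
 [ 0.4  0.4]
 [ 2.4 -0.3]
 [-1.7 -3.2]
 [ 0.6 -0.3]
 [ 0.8  0.5]
 [-0.2  2. ]
 [-0.7 -1.3]]
[ 1.8240e+00 -3.3600e-01  1.5858e+01  1.0000e-03  2.0000e-03 -3.0000e-03] [ 2.0360e+00 -2.8000e-01  1.5914e+01  0.0000e+00  2.0000e-03  0.0000e+00]
```

>>> send_rows(
  increments=[
    [[1.85,-0.33,15.9,0,0.002,-0.003,-1],[1.85,-0.33,15.9,0,0.002,-0.003,-1],[1.85,-0.33,15.9,0,0.002,-0.003,-1],[1.85,-0.33,15.9,0,0.002,-0.003,-1],[1.85,-0.33,15.9,0,0.002,-0.003,-1]],
  ],
  grip_force=20,
)

```text
time_s: 4.28
tool_pos: [0.5297, -0.2712, 0.109]
ee_rot: [0.955, -0.268, 0.122, 0.035]
force: [-2.0, 0.4, -1.6]
opening: 0.993
grasp_force: 0.0
```

```bash
cat >> h.py <<'E'
P1=np.array([0.63441,-0.33380,-0.5452])
def st(p=P1):  # tcp in fascia frame (mm), yaw a
    o=get_obs(); F=hobT(*p)[0]*TILT; R=F.inv()*Ro.from_quat(o["ee_rot"])*Ro.from_euler('x',180,degrees=True)
    return np.round(F.inv().apply(o["tool_pos"]-fas(p,[0,0,0]))*1000,1), np.round(R.as_euler('xyz',degrees=True),2), np.round(F.inv().apply(o["force"]),1), round(float(o["opening"])*91,1), round(o["time_s"],2)
E
python3 - <<'E'
from h import *
d=camera("wrist"); print(st())
for n in ["off_mark","knob_pointer","fascia"]:
    print(n,[(round(r["score"],2),np.round(np.array(r["location"])*[384,512],1)) for r in tip_of("wrist",n)[:2]])
for X in ([.0335,0,0],[0,0,0],[0,0,.036]): print(fproj(d,fas(P1,X)))
print(tgt(fas(P1,[0,0,.016]),toolR(P1,0)))
cv2.imwrite("pics/w2.png",cv2.resize(d["frame"],(800,600),interpolation=cv2.INTER_CUBIC)[:,:,::-1])
E
```

```text
(array([-2. , -0.6, 56.7]), array([-0.1 ,  0.34, -0.07]), array([-0.1, -0.1,  0.1]), 91.1, 4.33)
off_mark [(0.9, array([156.1, 253.8]))]
knob_pointer [(0.83, array([236.2, 279.4]))]
fascia [(0.93, array([204.1, 254. ])), (0.24, array([235.4, 279.3]))]
[157.9531878  255.58816935]
[202.03998668 255.72013622]
[217.78526439 255.50785923]
[-1.540e-01  1.400e-02  4.547e+00  1.000e-03 -3.000e-03 -0.000e+00]
```

View pics/w2.png

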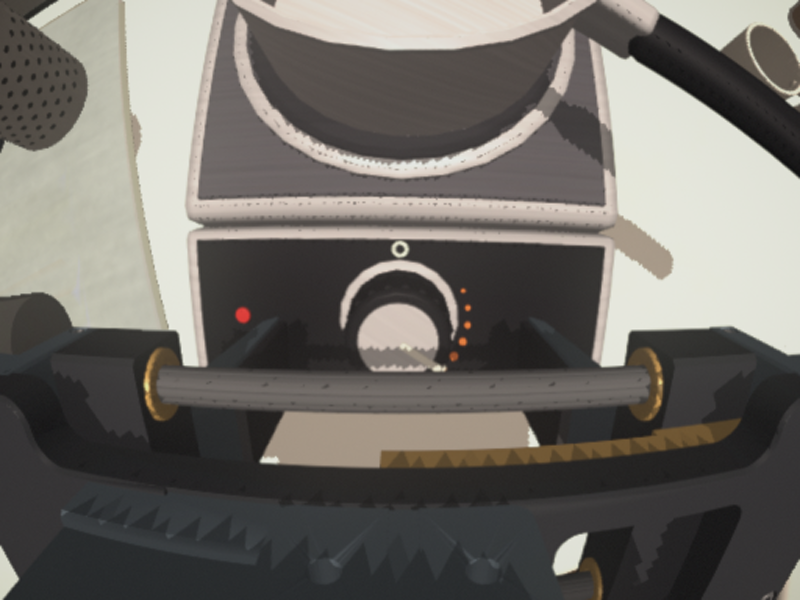

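Ring at (400,249) and knob face at (398,338) agree with the predictions within about 1 px, and the fingers straddle the knob. Descend and grip.

>>> send_rows(
  increments=[
    [[-0.05,0.03,2.2,0,0,0,-1],[-0.05,0.03,4.1,0,0,0,-1],[-0.05,0.03,4.1,0,0,0,-1]],
  ],
)

```text
time_s: 4.73
tool_pos: [0.5405, -0.2766, 0.0762]
ee_rot: [0.955, -0.267, 0.126, 0.036]
force: [-0.3, 0.2, -1.2]
opening: 1.001
grasp_force: 0.0
```

```bash
python3 -c "
from h import *
print(st())"
```

```text
(array([-0. ,  0.2, 18.9]), array([-0.06, -0.06,  0.01]), array([-0.7,  0. , -1.1]), 91.1, 4.73)
```

>>> send_rows(
  increments=[
    [[0,0,0.2,0,0,0,1],[0,0,0.2,0,0,0,1],[0,0,0.2,0,0,0,1],[0,0,0.2,0,0,0,1],[0,0,0.2,0,0,0,1]],
  ],
  grip_force=20,
)

```text
time_s: 5.15
tool_pos: [0.5414, -0.2768, 0.0751]
ee_rot: [0.955, -0.267, 0.126, 0.036]
force: [-0.3, 0.0, -0.4]
opening: 0.663
grasp_force: 0.0
```

>>> send_rows(
  increments=[
    [[0,0,0,0,0,0,1],[0,0,0,0,0,0,1]],
  ],
)

```text
time_s: 5.32
tool_pos: [0.5412, -0.2767, 0.0744]
ee_rot: [0.955, -0.267, 0.126, 0.036]
force: [0.2, 0.3, -0.5]
opening: 0.519
grasp_force: 0.0
```

```bash
python3 -c "
from h import *
print(st(),get_obs()['grasp_force'],get_obs()['wrist_torque'])"
```

```text
(array([ 0.1,  0.5, 17. ]), array([-0.05, -0.05,  0.03]), array([-0.2,  0.4, -0.5]), 47.2, 5.32) 0.0 [ 0.16691559  0.14269365 -0.01145726]
```

>>> send_rows(
  increments=[
    [[0,0,0,0,0,0,1],[0,0,0,0,0,0,1],[0,0,0,0,0,0,1]],
  ],
)

```text
time_s: 5.57
tool_pos: [0.5415, -0.2762, 0.0744]
ee_rot: [0.955, -0.267, 0.126, 0.035]
force: [1.6, 9.8, 6.9]
opening: 0.488
grasp_force: 20.0
```

```bash
python3 -c "
from h import *
print(st(),get_obs()['grasp_force'],get_obs()['wrist_torque'])"
```

```text
(array([ 0.1,  1.1, 17. ]), array([-0.02, -0.05,  0.03]), array([-1.8,  9.2,  7.7]), 44.4, 5.57) 20.00420182943344 [ 1.56543263 -0.40468782  0.40700762]
```

>>> send_rows(
  increments=[
    [[0,-0.07,0,0,0,0,1],[0,-0.07,-0.4,0,0,0,1],[0,-0.07,-0.8,0,0,0,1],[0,-0.07,-1.1,0,0,0,1],[0,-0.07,-1.1,0,0,0,1]],
  ],
)

```text
time_s: 5.98
tool_pos: [0.5391, -0.2745, 0.0852]
ee_rot: [0.955, -0.267, 0.126, 0.036]
force: [2.7, 2.0, -1.4]
opening: 0.493
grasp_force: 20.0
```

Run:
```python
from h import *
print(st(),get_obs()['grasp_force'],get_obs()['wrist_torque'])
```

```text
(array([ 0. ,  1.3, 28.2]), array([-0.04, -0.06,  0.03]), array([ 0.9,  3.1, -1.6]), 44.9, 5.98) 19.995631277561188 [ 0.32547854 -0.2568372   0.10834212]
```

>>> send_rows(
  increments=[
    [[0,-0.02,0,0,0,-0.12,1],[0,-0.02,0,0,0,-0.24,1],[0,-0.02,0,0,0,-0.36,1],[0,-0.02,0,0,0,-0.48,1],[0,-0.02,0,0,0,-0.6,1]],
  ],
)

```text
time_s: 6.4
tool_pos: [0.5392, -0.2749, 0.0852]
ee_rot: [0.991, 0.03, 0.11, 0.072]
force: [-1.7, -6.1, 0.3]
opening: 0.491
grasp_force: 20.0
```

Run:
```python
from h import *
print(st(),get_obs()['grasp_force'],get_obs()['wrist_torque'])
d=camera("wrist")
cv2.imwrite("pics/w3.png",cv2.resize(d["frame"][90:290,130:390],(780,600),interpolation=cv2.INTER_CUBIC)[:,:,::-1])
```

```text
(array([ 0.3,  1. , 28.1]), array([-1.000e-01, -1.000e-02,  3.474e+01]), array([ 1.7, -6.1, -0.2]), 44.7, 6.4) 19.99398708343506 [-1.24475175  0.42218896 -0.39591368]
```

View pics/w3.png

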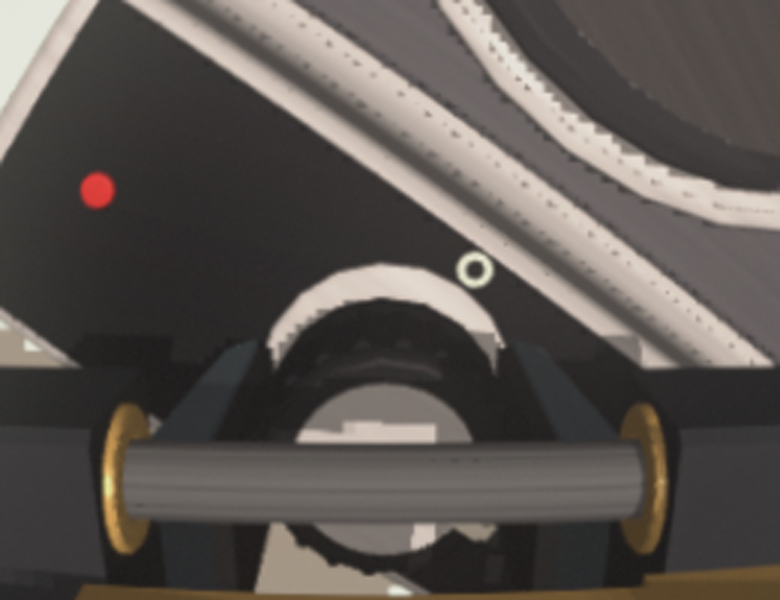

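The strip and ring (475,270) now appear rotated by 35°. The pointer is hidden behind the guide rod. I compute the start pointer angle from the earlier pictures.

Run:
```python
from h import *
import pickle; d,o=pickle.load(open("w1.pkl","rb"))
def back(d,rc,h):
    u=np.array([rc[1]-d["cx"],rc[0]-d["cy"]]); r=np.hypot(*u); th=r/d["fx"]
    v=np.array(d["R"]).T@np.r_[np.sin(th)*u/r,np.cos(th)]; c=-np.array(d["R"]).T@d["t"]
    F=hobT(*P1)[0]*TILT; v=F.inv().apply(v); c=F.inv().apply(c-fas(P1,[0,0,0])); return c+v*(h-c[2])/v[2]
for nm,rc in {"tipNN":(173.7,273.4),"tipview":(173,273.6),"centre":(160,257.3),"lineinner":(163.5,258.6)}.items(): print(nm,np.round(back(d,rc,.036)*1000,1))
d2=camera("wrist") # only for geometry check at present pose
print(st())
for t in tip_of("wrist","knob_pointer")[:2]: print(t["score"],np.array(t["location"])*[384,512],np.round(back(d2,np.array(t["location"])*[384,512],.047)*1000,1))
for t in tip_of("wrist","off_mark")[:1]: print(np.round(back(d2,np.array(t["location"])*[384,512],0)*1000,1))
# w1 knob crop, unknown-file pointer line: brightest pixels on face
g=d["frame"][145:180,240:285].astype(int).sum(2); print(g.max())
d3=camera("scene"); 
cv2.imwrite("pics/s3.png",cv2.resize(d3["frame"][180:300,220:380],(800,600),interpolation=cv2.INTER_CUBIC)[:,:,::-1])
cv2.imwrite("pics/w1c.png",cv2.resize(d["frame"][120:195,220:320],(800,600),interpolation=cv2.INTER_CUBIC)[:,:,::-1])
```

```text
tipNN [-15.9 -18.6  36. ]
tipview [-15.  -18.8  36. ]
centre [ 0.5  0.5 36. ]
lineinner [-3.7 -1.1 36. ]
(array([ 0.3,  1. , 28.1]), array([-1.000e-01, -1.000e-02,  3.472e+01]), array([ 1.6, -5.5,  0.1]), 44.5, 6.5)
0.74 [263.8848 287.2832] [  0.3 -18.1  47. ]
0.16 [179.2896 286.1056] [37.3 10.5 47. ]
[32.   1.1  0. ]
669
```

View pics/w1c.png

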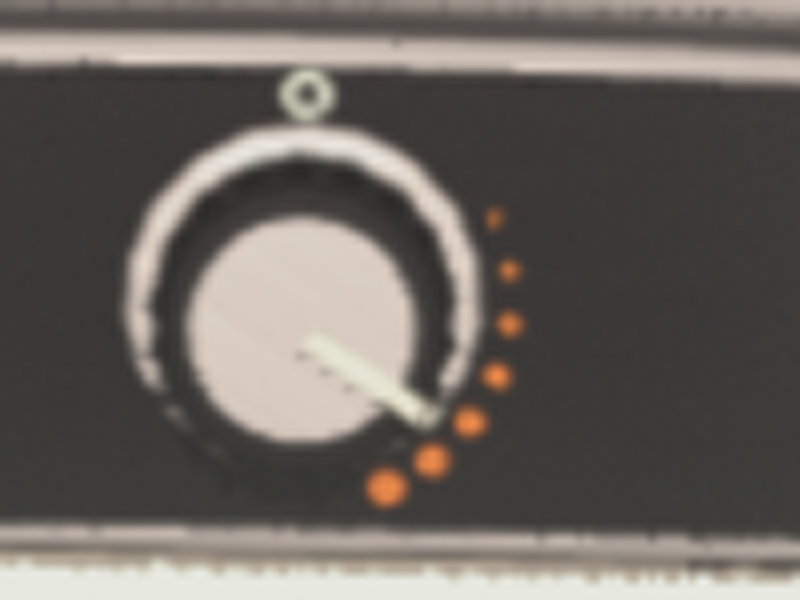

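Crop: the pointer line runs from (305,340) to (430,415), about 124° clockwise at the start, pointing near the 125° dot. The network now puts the tip at about 90°, so the knob is turning with the hand. Continue.

>>> send_rows(
  increments=[
    [[-0.02,0.03,0,0,0,-0.12,1],[-0.02,0.03,0,0,0,-0.24,1],[-0.02,0.03,0,0,0,-0.36,1],[-0.02,0.03,0,0,0,-0.48,1],[-0.02,0.03,0,0,0,-0.6,1]],
  ],
  grip_force=30,
)

```text
time_s: 7.07
tool_pos: [0.5393, -0.2754, 0.0854]
ee_rot: [0.938, 0.322, 0.084, 0.101]
force: [0.6, -7.8, -2.3]
opening: 0.488
grasp_force: 30.0
```

>>> send_rows(
  increments=[
    [[0,0,0,0,0,-0.12,1],[0,0,0,0,0,-0.24,1],[0,0,0,0,0,-0.36,1],[0,0,0,0,0,-0.48,1],[0,0,0,0,0,-0.6,1]],
  ],
)

```text
time_s: 7.48
tool_pos: [0.5398, -0.2756, 0.0855]
ee_rot: [0.801, 0.584, 0.05, 0.122]
force: [4.3, -7.9, -3.5]
opening: 0.488
grasp_force: 30.0
```

```bash
cat >> h.py <<'E'
def back(d,rc,h,fish=True):
    F=hobT(*P1)[0]*TILT; c=-np.array(d["R"]).T@d["t"]
    if fish:
        u=np.array([rc[1]-d["cx"],rc[0]-d["cy"]]); r=np.hypot(*u); th=r/d["fx"]; v=np.array(d["R"]).T@np.r_[np.sin(th)*u/r,np.cos(th)]
    else: c,v=ray(d,rc)
    v=F.inv().apply(v); c=F.inv().apply(c-fas(P1,[0,0,0])); return c+v*(h-c[2])/v[2]
E
python3 - <<'E'
from h import *
print(st(),get_obs()['joint_positions'])
for c in ("wrist","scene","side"):
    d=camera(c)
    for n,h in (("knob_pointer",.047),("off_mark",0)):
        for t in tip_of(c,n)[:1]: q=np.array(t["location"])*[384,512]; print(c,n,round(t["score"],2),q,np.round(back(d,q,h,c=="wrist")*1000,1))
    if c=="wrist": cv2.imwrite("pics/w4.png",cv2.resize(d["frame"][90:290,130:390],(780,600),interpolation=cv2.INTER_CUBIC)[:,:,::-1])
    if c=="scene": cv2.imwrite("pics/s4.png",cv2.resize(d["frame"][190:280,230:350],(800,600),interpolation=cv2.INTER_CUBIC)[:,:,::-1])
E
```

```text
(array([ 1.2,  0.6, 28.2]), array([ -0.16,   0.11, 103.49]), array([ 6.6, -4.5, -5.4]), 44.4, 7.48) [-0.50566767  0.35629262  2.10960234 -0.02876587  0.41120978 -0.17091359]
wrist knob_pointer 0.56 [268.6848 287.0784] [18.  -8.2 47. ]
wrist off_mark 0.92 [230.4    303.3088] [32.2 -0.6  0. ]
scene knob_pointer 0.59 [225.408  287.2832] [21.4 -9.1 47. ]
scene off_mark 0.97 [234.5088 297.7792] [41.6  4.3  0. ]
side knob_pointer 0.77 [225.216 244.224] [26.5 -1.  47. ]
side off_mark 0.57 [239.1168 254.0032] [33.5  5.7  0. ]
```

View pics/w4.png

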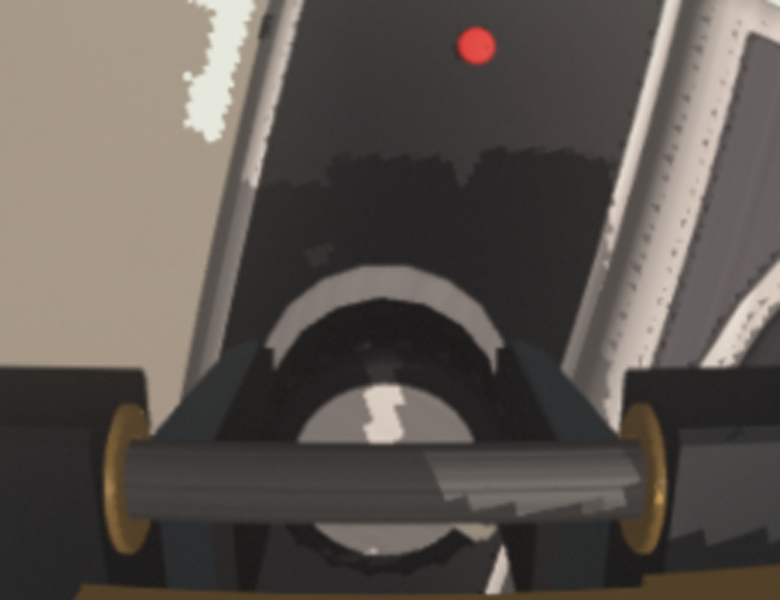

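The pointer end shows at crop (478,530), right of the rod, so the pointer is now about 22–27° clockwise of the mark. Turn 10° more, then start feeling for the slot.

>>> send_rows(
  increments=[
    [[-0.04,0.03,0,0,0,-0.1,1],[-0.04,0.03,0,0,0,-0.18,1],[-0.04,0.03,0.25,0,0,-0.18,1],[-0.04,0.03,0.45,0,0,-0.18,1],[-0.04,0.03,0.45,0,0,-0.18,1]],
  ],
  grip_force=40,
)

```text
time_s: 8.35
tool_pos: [0.5409, -0.2763, 0.0813]
ee_rot: [0.748, 0.651, 0.04, 0.126]
force: [-0.6, -1.4, 9.8]
opening: 0.486
grasp_force: 40.0
```

```bash
python3 -c "
from h import *
print(st())"
```

```text
(array([ 1.5,  0.7, 23.8]), array([-1.1000e-01,  1.0000e-01,  1.1331e+02]), array([ 2.8, -1.5,  9.4]), 44.2, 8.35)
```

>>> send_rows(
  increments=[
    [[0,0,0.15,0,0,0,1],[0,0,0.15,0,0,0,1]],
  ],
)

```text
time_s: 8.52
tool_pos: [0.541, -0.2764, 0.0803]
ee_rot: [0.748, 0.651, 0.04, 0.125]
force: [-7.4, 1.8, 21.6]
opening: 0.484
grasp_force: 40.0
```

```bash
python3 -c "
from h import *
print(st())"
```

```text
(array([ 1.4,  0.6, 22.8]), array([-9.0000e-02,  1.0000e-01,  1.1331e+02]), array([-1.4, -2.3, 22.8]), 44.0, 8.52)
```

>>> send_rows(
  increments=[
    [[0,0,-0.35,0,0,0,1],[0,0,-0.62,0,0,0,1],[0,0,-0.62,0,0,0,1]],
  ],
)

```text
time_s: 8.77
tool_pos: [0.5398, -0.2757, 0.0855]
ee_rot: [0.748, 0.651, 0.04, 0.126]
force: [6.9, -6.8, -5.2]
opening: 0.484
grasp_force: 40.0
```

```bash
python3 -c "
from h import *
print(st())"
```

```text
(array([ 1.3,  0.6, 28.1]), array([-1.300e-01,  1.100e-01,  1.133e+02]), array([ 7.7, -2.2, -7.4]), 44.0, 8.77)
```

>>> send_rows(
  increments=[
    [[0,0,0,0,0,-0.1,1],[0,0,0,0,0,-0.1,1],[0,0,0.3,0,0,-0.1,1],[0,0,0.5,0,0,-0.1,1],[0,0,0.5,0,0,-0.1,1]],
  ],
)

```text
time_s: 9.18
tool_pos: [0.541, -0.2764, 0.0804]
ee_rot: [0.714, 0.688, 0.033, 0.127]
force: [7.0, -6.1, -0.6]
opening: 0.487
grasp_force: 40.0
```

```bash
python3 -c "
from h import *
print(st())"
```

```text
(array([ 1.3,  0.6, 22.9]), array([-1.0000e-01,  1.1000e-01,  1.1908e+02]), array([ 8.7, -1.6, -3. ]), 44.3, 9.18)
```

At a = 119° it moved in freely, so it looks like the slot. Push on.

>>> send_rows(
  increments=[
    [[0,0,0.2,0,0,0,1],[0,0,0.35,0,0,0,1],[0,0,0.35,0,0,0,1]],
  ],
)

```text
time_s: 9.43
tool_pos: [0.5418, -0.2769, 0.0772]
ee_rot: [0.714, 0.688, 0.033, 0.128]
force: [5.5, -6.0, 0.5]
opening: 0.488
grasp_force: 40.0
```

```bash
python3 -c "
from h import *
print(st())"
```

```text
(array([ 1.4,  0.6, 19.5]), array([-1.000e-01,  1.200e-01,  1.191e+02]), array([ 7.7, -2.2, -1.5]), 44.4, 9.43)
```

>>> send_rows(
  increments=[
    [[0,0,0.15,0,0,0,1],[0,0,0.25,0,0,0,1],[0,0,0.32,0,0,0,1],[0,0,0.32,0,0,0,1]],
  ],
)

```text
time_s: 9.77
tool_pos: [0.5425, -0.2773, 0.0746]
ee_rot: [0.714, 0.688, 0.033, 0.127]
force: [-1.7, -3.2, 13.6]
opening: 0.488
grasp_force: 40.0
```

```bash
python3 -c "
from h import *
print(st())"
```

```text
(array([ 1.5,  0.6, 16.8]), array([-9.000e-02,  1.100e-01,  1.191e+02]), array([ 3.7, -3.6, 13.1]), 44.4, 9.77)
```

>>> send_rows(
  increments=[
    [[0,0,0.1,0,0,0,1],[0,0,0.15,0,0,0,1],[0,0,0.15,0,0,0,1]],
  ],
)

```text
time_s: 10.02
tool_pos: [0.5426, -0.2774, 0.0742]
ee_rot: [0.714, 0.688, 0.033, 0.127]
force: [-15.5, 4.8, 41.8]
opening: 0.487
grasp_force: 40.0
```

```bash
python3 -c "
from h import *
print(st())"
```

```text
(array([ 1.6,  0.6, 16.3]), array([-7.000e-02,  1.100e-01,  1.191e+02]), array([-4.4, -3.9, 44.4]), 44.3, 10.02)
```

Hard stop at home height (16.3 against 17 at the first grasp). Relax, open, and retreat along the axis.

>>> send_rows(
  increments=[
    [[0.03,0,-0.25,0,0,0,1],[0,0,-0.25,0,0,0,0.5],[0,0,-0.25,0,0,0,-1],[0,0,-0.25,0,0,0,-1],[0,0,-0.25,0,0,0,-1]],
  ],
)

```text
time_s: 10.43
tool_pos: [0.5407, -0.2761, 0.0741]
ee_rot: [0.714, 0.688, 0.033, 0.126]
force: [0.1, -0.5, 0.5]
opening: 0.673
grasp_force: 0.0
```

>>> send_rows(
  increments=[
    [[0,0,0,0,0,0,-1],[0,0,0,0,0,0,-1],[0,0,0,0,0,0,-1],[0,0,0,0,0,0,-1],[0,0,0,0,0,0,-1]],
  ],
)

```text
time_s: 10.85
tool_pos: [0.5414, -0.2766, 0.0746]
ee_rot: [0.713, 0.688, 0.033, 0.127]
force: [0.1, -0.6, -0.3]
opening: 0.998
grasp_force: 0.0
```

```bash
python3 -c "
from h import *
print(st())"
```

```text
(array([ 0.3,  0.7, 17.1]), array([0.000e+00, 6.000e-02, 1.192e+02]), array([ 0.3, -0.4, -0.4]), 90.8, 10.85)
```

>>> send_rows(
  increments=[
    [[0,0,-4,0,0,0,-1],[0,0,-8,0,0,0,-1],[-1,0,-12,0,0,0,-1],[-2,0,-16,0,0,0,-1],[-3,0,-19,0,0,0,-1]],
  ],
)

```text
time_s: 11.27
tool_pos: [0.4977, -0.2806, 0.2653]
ee_rot: [0.713, 0.689, 0.033, 0.128]
force: [-0.2, -0.6, 0.3]
opening: 1.001
grasp_force: 0.0
```

>>> send_rows(
  increments=[
    [[0,0,0,0,0,0,-1],[0,0,0,0,0,0,-1]],
  ],
)

```text
time_s: 11.43
tool_pos: [0.4984, -0.2812, 0.264]
ee_rot: [0.713, 0.688, 0.033, 0.128]
force: [-1.3, -0.2, -0.6]
opening: 1.0
grasp_force: 0.0
```

Run:
```python
from h import *
print(st())
d=camera("wrist")
for n,h in (("knob_pointer",.036),("off_mark",0)):
    for t in tip_of("wrist",n)[:1]: q=np.array(t["location"])*[384,512]; print(n,round(t["score"],2),q,np.round(back(d,q,h)*1000,1),np.round(back(d,q,h+.011)*1000,1))
c=fproj(d,fas(P1,[0,0,.036])); print(c)
cv2.imwrite("pics/w5.png",cv2.resize(d["frame"],(800,600),interpolation=cv2.INTER_CUBIC)[:,:,::-1])
```

```text
(array([ 16.1, -25.6, 208.9]), array([ -0.19,   0.17, 119.17]), array([-1.2, -0.9, -0.3]), 91.0, 11.43)
knob_pointer 0.95 [164.5824 271.9744] [21.4 -4.9 36. ] [20.1 -3.7 47. ]
[151.71552839 257.67832917]
```

View pics/w5.png

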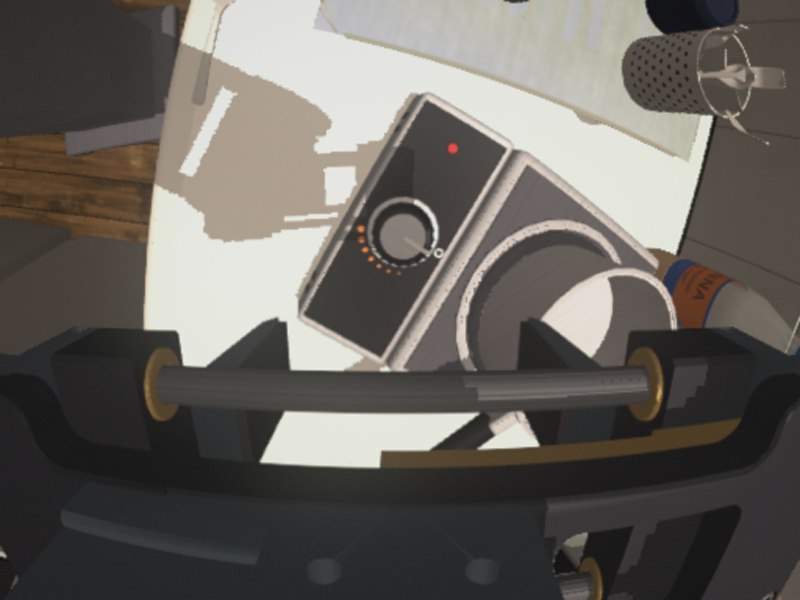

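The knob is in and its pointer, ending at about (427,257), points at the white ring (438,254), roughly 8° clockwise of it. Saucepan and surroundings look undisturbed, and the gripper is clear.

```bash
python3 -c "
from workcell import *
print(job_done())"
```

```text
the job is handed in; nothing more can be done
None
```

The hotplate knob was pulled out, turned anticlockwise to the off slot (about 8° clockwise of the white ring, found by pressing) and pushed fully home; I let go, backed the arm clear and handed the job in at about 11.5 s, with nothing else seen to have moved.

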